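Load the mould carrier under its squeeze-latched keeper

TASK

Squeeze the two buttons on the carrier's latch head together to free the keeper, and swing it up and back until it clicks into its end position and stays there by itself. Then lay a spare rubber mould flat in each empty pocket, leaving the moulds already in the carrier in their pockets, and swing the keeper down again until it is fully closed and latched with both buttons out. Leave the pot, the opened mould half and the tweezers alone.

Things in the scene. Friction and masses are not known exactly. Their poses are not given: they have to be found in the camera images.
- carrier: Mould carrier, fixed: wooden tray 94 x 352 x 14 mm with four pockets in a row along its y. Origin: centre of its underside on the bench; -x is the latch side (towards the robot), +x the hinge side, z up. In front (x -44 to -90 mm, y within 34 mm) an apron carries two catch lips, tops 26 mm high. Hinge cheeks 68 mm high at x 47 to 81, |y| 180 to 187 mm.
- keeper (a joint): Angle (rad) of the keeper, an aluminium frame over all pockets, hinged at the back: 0 closed, positive = front edge up and back, stop at 1.95. Hinge friction (0.17 N m) lets it stay where left. A spring-ball detent (crest near 1.75, 3 to 5 N at the latch head) must be passed to seat at 1.95. Closed, two hooks under the latch head hold it until both buttons are in 4 mm or more.
- button_left (a joint): Travel (m) of the button on the latch head's +y side (carrier frame): 0 out, 0.009 fully in; 2.5 N at first, 5 N fully in. Round, black, 22 mm wide, standing 12 mm out of the head, axis along the carrier's y at every keeper angle. The hooks hang from the buttons: with the keeper down and the buttons let go they spring out under the lips and latch.
- button_right (a joint): Travel (m) of the same button on the -y side. Outer faces 60 mm apart when out, 42 mm when both are in, so a gripper above can squeeze both, closing along the carrier's y; the buttons may turn between the fingers while the keeper swings. Pressing the head down with 5 to 10 N also snaps the latch shut.
- latch_grip (a point): Point on the common axis of the two buttons, midway between them, on the keeper. Closed, at carrier x -72, y 0, z 50 mm (130 mm in front of the hinge line and 12 mm above it). The grey latch head is 30 x 36 x 22 mm, on a 24 mm wide tongue; the keeper's wide cross bar is 62 mm nearer the hinge. Axes: the keeper's, as the carrier's when closed.
- keeper_hinge (a point): Middle of the keeper's hinge line (along the carrier's y): carrier x 58, y 0, z 38 mm. Axes as the carrier's. The keeper's cross bar, 24 x 352 mm, is 44 to 68 mm from this line; closed, it lies over the middle of the moulds, its underside 33 mm above the bench. Open, the keeper stands up to 180 mm above the bench, at carrier x 50 to 135 mm.
- pocket1 (a point): Centre of the floor of pocket 1, at carrier x = 0, y = 129 mm, 6 mm above the bench. The pocket is 80 mm (carrier x) by 56 mm (carrier y), 8 mm deep, rim 14 mm above the bench. A mould lies in it flat with its length along the carrier's x, either way round. Axes as the carrier's.
- pocket2 (a point): Centre of the floor of pocket 2, at carrier x = 0, y = 43 mm, 6 mm above the bench. The pocket is 80 mm (carrier x) by 56 mm (carrier y), 8 mm deep, rim 14 mm above the bench. A mould lies in it flat with its length along the carrier's x, either way round. Axes as the carrier's.
- pocket3 (a point): Centre of the floor of pocket 3, at carrier x = 0, y = -43 mm, 6 mm above the bench. The pocket is 80 mm (carrier x) by 56 mm (carrier y), 8 mm deep, rim 14 mm above the bench. A mould lies in it flat with its length along the carrier's x, either way round. Axes as the carrier's.
- pocket4 (a point): Centre of the floor of pocket 4, at carrier x = 0, y = -129 mm, 6 mm above the bench. The pocket is 80 mm (carrier x) by 56 mm (carrier y), 8 mm deep, rim 14 mm above the bench. A mould lies in it flat with its length along the carrier's x, either way round. Axes as the carrier's.
- loaded1: A mould already lying in pocket 1 of the carrier (absent in some starts; then pocket 1 is empty): 69 x 49 x 21 mm rubber mould, a solid pink block with rounded edges. Origin: centre of its underside; x along its length, z up.
- loaded2: A mould already lying in pocket 2 of the carrier (absent in some starts; then pocket 2 is empty): 68 x 46 x 20 mm rubber mould, a solid pink block with rounded edges. Origin: centre of its underside; x along its length, z up.
- loaded3: A mould already lying in pocket 3 of the carrier (absent in some starts; then pocket 3 is empty): 73 x 47 x 22 mm rubber mould, a solid pink block with rounded edges. Origin: centre of its underside; x along its length, z up.
- loaded4: A mould already lying in pocket 4 of the carrier (absent in some starts; then pocket 4 is empty): 68 x 52 x 24 mm rubber mould, a solid pink block with rounded edges. Origin: centre of its underside; x along its length, z up.
- spare1: A spare mould lying on the bench (within 2 mm of z = 0) to the left or right of the carrier (may be absent): 63 x 44 x 23 mm rubber mould, a solid pink block with rounded edges. Origin: centre of its underside; x along its length, z up.
- spare2: A spare mould lying on the bench (within 2 mm of z = 0) to the left or right of the carrier (may be absent): 64 x 46 x 23 mm rubber mould, a solid pink block with rounded edges. Origin: centre of its underside; x along its length, z up.
- spare3: A spare mould lying on the bench (within 2 mm of z = 0) to the left or right of the carrier (may be absent): 63 x 47 x 23 mm rubber mould, a solid pink block with rounded edges. Origin: centre of its underside; x along its length, z up.
- spare4: A spare mould lying on the bench (within 2 mm of z = 0) to the left or right of the carrier (may be absent): 64 x 47 x 23 mm rubber mould, a solid pink block with rounded edges. Origin: centre of its underside; x along its length, z up.
- talc_pot: Bystander: round white plastic pot, 71 mm wide, 45 mm high, behind the carrier. Origin: centre of its underside.
- open_mould: Bystander: an opened mould half, cream and dark pink, 86 x 66 x 24 mm, not a spare (too big for the pockets), behind to the right. Origin: centre of its underside.
- tweezers: Bystander: steel tweezers 122 x 12 x 10 mm, lying behind the carrier. Origin: centre of the underside.
Things that resemble listed ones, but are neither listed nor needed, are in the scene too. Leave any orange or purple look-alike of the spare1 alone.

How it is judged (in metres and radians):
On the way, in this order (a step that is already met when the one before it is completed fails the run):
1. both latch buttons squeezed in together while the keeper is still down (value of joint each of button_left, button_right above 0.004 m and value of joint keeper below 0.06 rad), for 0.1 s.
2. keeper seated in its end detent, let go (value of joint keeper above 1.88 rad and contact force between the fingers and keeper below 0.1 N), for 0.3 s.
3. every pocket holds a mould lying flat in it, the keeper still up (((horizontal distance between loaded1 and pocket1 below 0.014 m and z of loaded1 in the frame of pocket1 below 0.004 m and angle between loaded1's own z axis and vertical below 0.1 rad) or (horizontal distance between spare1 and pocket1 below 0.014 m and z of spare1 in the frame of pocket1 below 0.004 m and angle between spare1's own z axis and vertical below 0.1 rad) or (horizontal distance between spare2 and pocket1 below 0.014 m and z of spare2 in the frame of pocket1 below 0.004 m and angle between spare2's own z axis and vertical below 0.1 rad) or (horizontal distance between spare3 and pocket1 below 0.014 m and z of spare3 in the frame of pocket1 below 0.004 m and angle between spare3's own z axis and vertical below 0.1 rad) or (horizontal distance between spare4 and pocket1 below 0.014 m and z of spare4 in the frame of pocket1 below 0.004 m and angle between spare4's own z axis and vertical below 0.1 rad)) and ((horizontal distance between loaded2 and pocket2 below 0.014 m and z of loaded2 in the frame of pocket2 below 0.004 m and angle between loaded2's own z axis and vertical below 0.1 rad) or (horizontal distance between spare1 and pocket2 below 0.014 m and z of spare1 in the frame of pocket2 below 0.004 m and angle between spare1's own z axis and vertical below 0.1 rad) or (horizontal distance between spare2 and pocket2 below 0.014 m and z of spare2 in the frame of pocket2 below 0.004 m and angle between spare2's own z axis and vertical below 0.1 rad) or (horizontal distance between spare3 and pocket2 below 0.014 m and z of spare3 in the frame of pocket2 below 0.004 m and angle between spare3's own z axis and vertical below 0.1 rad) or (horizontal distance between spare4 and pocket2 below 0.014 m and z of spare4 in the frame of pocket2 below 0.004 m and angle between spare4's own z axis and vertical below 0.1 rad)) and ((horizontal distance between loaded3 and pocket3 below 0.014 m and z of loaded3 in the frame of pocket3 below 0.004 m and angle between loaded3's own z axis and vertical below 0.1 rad) or (horizontal distance between spare1 and pocket3 below 0.014 m and z of spare1 in the frame of pocket3 below 0.004 m and angle between spare1's own z axis and vertical below 0.1 rad) or (horizontal distance between spare2 and pocket3 below 0.014 m and z of spare2 in the frame of pocket3 below 0.004 m and angle between spare2's own z axis and vertical below 0.1 rad) or (horizontal distance between spare3 and pocket3 below 0.014 m and z of spare3 in the frame of pocket3 below 0.004 m and angle between spare3's own z axis and vertical below 0.1 rad) or (horizontal distance between spare4 and pocket3 below 0.014 m and z of spare4 in the frame of pocket3 below 0.004 m and angle between spare4's own z axis and vertical below 0.1 rad)) and ((horizontal distance between loaded4 and pocket4 below 0.014 m and z of loaded4 in the frame of pocket4 below 0.004 m and angle between loaded4's own z axis and vertical below 0.1 rad) or (horizontal distance between spare1 and pocket4 below 0.014 m and z of spare1 in the frame of pocket4 below 0.004 m and angle between spare1's own z axis and vertical below 0.1 rad) or (horizontal distance between spare2 and pocket4 below 0.014 m and z of spare2 in the frame of pocket4 below 0.004 m and angle between spare2's own z axis and vertical below 0.1 rad) or (horizontal distance between spare3 and pocket4 below 0.014 m and z of spare3 in the frame of pocket4 below 0.004 m and angle between spare3's own z axis and vertical below 0.1 rad) or (horizontal distance between spare4 and pocket4 below 0.014 m and z of spare4 in the frame of pocket4 below 0.004 m and angle between spare4's own z axis and vertical below 0.1 rad)) and horizontal distance between loaded1 and pocket1 below 0.016 m and horizontal distance between loaded2 and pocket2 below 0.016 m and horizontal distance between loaded3 and pocket3 below 0.016 m and horizontal distance between loaded4 and pocket4 below 0.016 m and value of joint keeper above 1.6 rad), for 0.3 s.
At the end, for the whole second after the job is handed in: Every pocket holds a mould flat on its floor (within 14 mm of its centre, 4 mm in height, 0.1 rad tilt), the moulds that were there in their own pockets; keeper down (under 0.02 rad) and latched (both buttons out to within 2 mm); all at rest (((horizontal distance between loaded1 and pocket1 below 0.014 m and z of loaded1 in the frame of pocket1 below 0.004 m and angle between loaded1's own z axis and vertical below 0.1 rad) or (horizontal distance between spare1 and pocket1 below 0.014 m and z of spare1 in the frame of pocket1 below 0.004 m and angle between spare1's own z axis and vertical below 0.1 rad) or (horizontal distance between spare2 and pocket1 below 0.014 m and z of spare2 in the frame of pocket1 below 0.004 m and angle between spare2's own z axis and vertical below 0.1 rad) or (horizontal distance between spare3 and pocket1 below 0.014 m and z of spare3 in the frame of pocket1 below 0.004 m and angle between spare3's own z axis and vertical below 0.1 rad) or (horizontal distance between spare4 and pocket1 below 0.014 m and z of spare4 in the frame of pocket1 below 0.004 m and angle between spare4's own z axis and vertical below 0.1 rad)) and ((horizontal distance between loaded2 and pocket2 below 0.014 m and z of loaded2 in the frame of pocket2 below 0.004 m and angle between loaded2's own z axis and vertical below 0.1 rad) or (horizontal distance between spare1 and pocket2 below 0.014 m and z of spare1 in the frame of pocket2 below 0.004 m and angle between spare1's own z axis and vertical below 0.1 rad) or (horizontal distance between spare2 and pocket2 below 0.014 m and z of spare2 in the frame of pocket2 below 0.004 m and angle between spare2's own z axis and vertical below 0.1 rad) or (horizontal distance between spare3 and pocket2 below 0.014 m and z of spare3 in the frame of pocket2 below 0.004 m and angle between spare3's own z axis and vertical below 0.1 rad) or (horizontal distance between spare4 and pocket2 below 0.014 m and z of spare4 in the frame of pocket2 below 0.004 m and angle between spare4's own z axis and vertical below 0.1 rad)) and ((horizontal distance between loaded3 and pocket3 below 0.014 m and z of loaded3 in the frame of pocket3 below 0.004 m and angle between loaded3's own z axis and vertical below 0.1 rad) or (horizontal distance between spare1 and pocket3 below 0.014 m and z of spare1 in the frame of pocket3 below 0.004 m and angle between spare1's own z axis and vertical below 0.1 rad) or (horizontal distance between spare2 and pocket3 below 0.014 m and z of spare2 in the frame of pocket3 below 0.004 m and angle between spare2's own z axis and vertical below 0.1 rad) or (horizontal distance between spare3 and pocket3 below 0.014 m and z of spare3 in the frame of pocket3 below 0.004 m and angle between spare3's own z axis and vertical below 0.1 rad) or (horizontal distance between spare4 and pocket3 below 0.014 m and z of spare4 in the frame of pocket3 below 0.004 m and angle between spare4's own z axis and vertical below 0.1 rad)) and ((horizontal distance between loaded4 and pocket4 below 0.014 m and z of loaded4 in the frame of pocket4 below 0.004 m and angle between loaded4's own z axis and vertical below 0.1 rad) or (horizontal distance between spare1 and pocket4 below 0.014 m and z of spare1 in the frame of pocket4 below 0.004 m and angle between spare1's own z axis and vertical below 0.1 rad) or (horizontal distance between spare2 and pocket4 below 0.014 m and z of spare2 in the frame of pocket4 below 0.004 m and angle between spare2's own z axis and vertical below 0.1 rad) or (horizontal distance between spare3 and pocket4 below 0.014 m and z of spare3 in the frame of pocket4 below 0.004 m and angle between spare3's own z axis and vertical below 0.1 rad) or (horizontal distance between spare4 and pocket4 below 0.014 m and z of spare4 in the frame of pocket4 below 0.004 m and angle between spare4's own z axis and vertical below 0.1 rad)) and horizontal distance between loaded1 and pocket1 below 0.016 m and horizontal distance between loaded2 and pocket2 below 0.016 m and horizontal distance between loaded3 and pocket3 below 0.016 m and horizontal distance between loaded4 and pocket4 below 0.016 m and value of joint keeper below 0.02 rad and value of joint each of button_left, button_right below 0.002 m and linear speed of each of spare1, spare2, spare3, spare4, loaded1, loaded2, loaded3, loaded4 below 0.02 m/s); the robot touches nothing.
It fails at once if talc pot moved more than 3 cm (distance of talc_pot from where it was at the start of the episode above 0.03 m).
It fails at once if open mould moved more than 3 cm (distance of open_mould from where it was at the start of the episode above 0.03 m).
It fails at once if tweezers moved more than 3 cm (distance of tweezers from where it was at the start of the episode above 0.03 m).
It fails at once if a mould that was already in the carrier is lifted out of its pocket (z of loaded1 in the frame of pocket1 above 0.03 m or z of loaded2 in the frame of pocket2 above 0.03 m or z of loaded3 in the frame of pocket3 above 0.03 m or z of loaded4 in the frame of pocket4 above 0.03 m).
Of loaded1, loaded2, loaded3, loaded4 only 1 to 2 are there at a start; the rules pass over those that are not, and their reading is None.
Of spare1, spare2, spare3, spare4 only 3 to 4 are there at a start; the rules pass over those that are not, and their reading is None.
At some moment in a run one of spare1, spare2, spare3, spare4 may be knocked a few centimetres aside while the robot is not near it.
Once in a run the grip may slacken for a moment while it holds something.
It also fails if it takes over 208 s, if anything falls off the work surface, if the arm or the gripper's body presses on something with over 40 N, if the wrist force passes 120 N, or if a joint passes its speed limit or range.

ROBOT

A 6-joint arm with a two-finger parallel gripper is mounted at the origin on a cart in front of the work surface, level with it; the furniture and walls round the work are solid. World frame = base frame: x ahead of the robot, y to its left, z up, the work surface at z = 0. Lengths are in mm, angles in rad, forces in N, time in s.
With the tool pointing down it reaches from about 275 to 825 mm from the base axis. Payload 5.2 kg.
Tool frame: the origin (TCP) lies at the very end of the fingers, on their centre line; the grasp point (between the pads) lies 19 mm behind it; z points along the fingers, y is the direction in which the jaws open and shut (so a half turn about z gives the same grasp; the last joint's range is limited). The gripper opens to 93 mm and grips with 3 to 60 N. Pads are 15 mm wide; open, the fingers measure 128 mm over their backs; the gripper's body (75 mm by 188 mm) begins 65 mm behind the grasp point.
Start: joints at [0.938, 0.259, 1.535, -0, 1.348, -0.203], TCP at [229.158, 499.991, 218.653] pointing down, gripper open.
Joint ranges: [-3.14, 3.14], [-0.91, 2.08], [0.19, 2.58], [-1.22, 4.36], [0.22, 2.71], [-3.12, 3.12]. Speed limits (rad/s): [2.57, 2.57, 3.14, 3.14, 3.14, 3.14].

INTERFACE

Orientations are given as [roll, pitch, yaw] about the fixed x, y, z axes, in that order (R = Rz(yaw) Ry(pitch) Rx(roll)).
In Python, from bench import robot gives the robot as it stands. The module is installed in compiled form; this text tells all that it offers. Calls block until the motion is done:
- robot.move_ptp(position, orientation): joint-space move of the TCP to a pose.
- robot.move_linear(position, ori=None, speed=150, f_stop=None): straight line of the TCP; ori=None keeps the orientation; speed is the mean speed in mm/s. With f_stop (N) it stops when the force on the tool has changed by that much, and returns True; else False.
- robot.move_j(angles): joint-space move.
- robot.move_gripper(opening): opening from 0.0 (shut) to 1.0 (fully open); the grip force is fixed at half the most; returns when the fingers have stopped.
- robot.sleep(seconds).
- robot.inverse_kinematics(position, orientation): joint angles nearest the present ones, or None.
- robot.get_image(name): name is "side" or "top" or "wrist"; returns a dict with "img" (420x560x3 uint8, blue, green, red), "fovy" (degrees; the focal length in pixels is half the picture's height over the tangent of half this angle, whatever the lens; pixels are square), "cx", "cy" (the principal point, pixels), "eye" and "orientation" of the camera in the world. Camera axes: x right, y down, z forward; pixel columns grow to the right and rows downward; lengths in mm; the calibration is good to about 2 mm. The wrist camera is an equidistant fisheye: a pixel r from the principal point sees the ray r / f radians off the axis. A picture is of the moment at which its call begins. There is no depth.
A pose or a line that the arm cannot do raises robot.MotionError and nothing moves.
- robot.hand_in(): hands the job in, once; it reports no verdict.
Readings, each from a call of its own:
- robot.current_t(): time.
- robot.current_qpos(): joint angles.
- robot.current_joint_vel(): joint speeds.
- robot.current_joint_efforts(): joint torques, N m.
- robot.current_tcp_pos(): TCP position.
- robot.current_eef_rot(): TCP orientation.
- robot.current_contact_force(): force on the tool from outside, world axes, zero at the start.
- robot.current_ft_torque(): the same for the moment, N m.
- robot.current_gripper_width(): opening from 0.0 (shut) to 1.0 (fully open).
Only numpy, scipy, OpenCV 4.12 (cv2) and the standard library are available. Lean on these libraries where they do the work, as an engineer would, in place of code of your own. Each camera call takes 0.05 s, during which the arm holds its last target.

## Working session

There is one attempt and no reset: what is moved stays moved. The work goes in short steps, each a Python script; the robot and the scene stay as the last script left them, time stands still between calls to the robot, and variables do not carry over. Pictures are saved under pics/ and viewed, and the job is handed in when it is done.

```bash
mkdir -p pics; ls
cat > h.py <<'E'
import numpy as np, cv2
from scipy.spatial.transform import Rotation as R
from bench import robot
def cam(n,fn=None):
    d=robot.get_image(n)
    if fn: cv2.imwrite('pics/'+fn,d['img'])
    return d
def rotm(d):
    o=np.array(d['orientation'],float)
    return o if o.shape==(3,3) else R.from_euler('xyz',o).as_matrix()
def f_(d): return 210/np.tan(np.radians(d['fovy'])/2)
def ray(d,u,v,fish=False):
    f=f_(d); x=(u-d['cx']); y=(v-d['cy'])
    if fish:
        r=np.hypot(x,y); th=r/f; c=np.array([np.sin(th)*x/max(r,1e-9),np.sin(th)*y/max(r,1e-9),np.cos(th)])
    else: c=np.array([x/f,y/f,1.])
    return rotm(d)@c
def onz(d,u,v,z,fish=False):
    r=ray(d,u,v,fish); e=np.array(d['eye'],float); return e+r*(z-e[2])/r[2]
def proj(d,p,fish=False):
    c=rotm(d).T@(np.array(p,float)-np.array(d['eye'],float)); f=f_(d)
    if fish:
        r=np.hypot(c[0],c[1]); th=np.arctan2(r,c[2]); return d['cx']+f*th*c[0]/r,d['cy']+f*th*c[1]/r
    return d['cx']+f*c[0]/c[2],d['cy']+f*c[1]/c[2]
E
python3 - <<'E'
from h import *
for n in ['top','side','wrist']:
    d=cam(n,n+'0.png'); print(n,d['fovy'],d['cx'],d['cy'],d['eye'],np.shape(d['orientation']),d['orientation'],d['img'].shape)
print(robot.current_t(),robot.current_eef_rot(),robot.current_gripper_width())
E
```

```text
pics
top 48.7763869833032 286.5395008480491 209.68919528934904 [ 305.38836374  -35.45532312 1324.05449369] (3,) [-2.94058124e+00 -5.09587289e-04 -1.58960365e+00] (420, 560, 3)
side 47.96036940101759 271.1532771222604 207.97005230037047 [629.24501972 992.02856386 763.19857806] (3,) [-2.18062245  0.02279332  3.06949698] (420, 560, 3)
wrist 65.70646984690485 286.55161194981935 207.33544754464793 [163.52843934 529.39560313 384.07927447] (3,) [2.88042324e+00 7.24069504e-04 1.13936746e+00] (420, 560, 3)
0.15 [-3.14018132e+00 -3.04887844e-04  2.71177626e+00] 0.9991295541729731
```

View pics/top0.png

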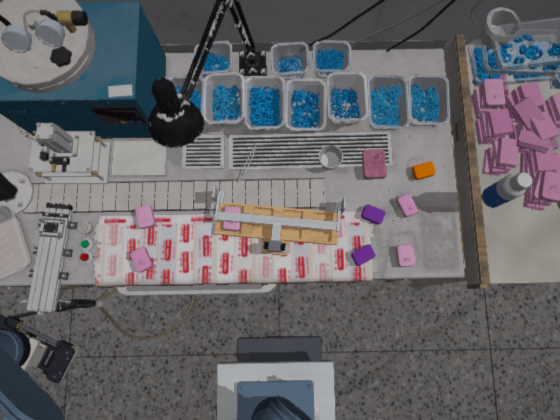

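View pics/side0.png

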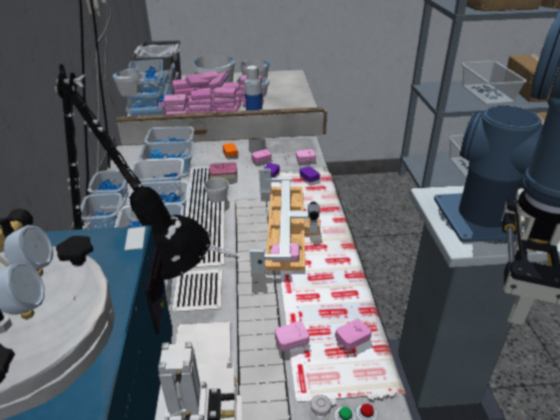

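View pics/wrist0.png

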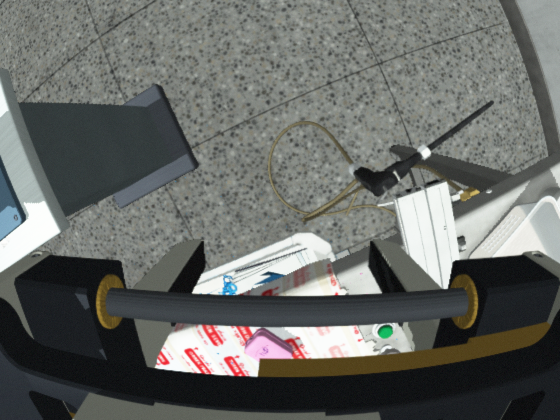

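Run:
```python
from h import *
i=cv2.imread('pics/top0.png'); cv2.imwrite('pics/top0c.png',cv2.resize(i[180:280,190:390],None,fx=4,fy=4,interpolation=cv2.INTER_CUBIC))
cv2.imwrite('pics/top0l.png',np.hstack([cv2.resize(i[180:280,110:200],None,fx=4,fy=4,interpolation=cv2.INTER_CUBIC),cv2.resize(i[180:280,340:440],None,fx=4,fy=4,interpolation=cv2.INTER_CUBIC)]))
```

```text
(no output)
```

View pics/top0c.png

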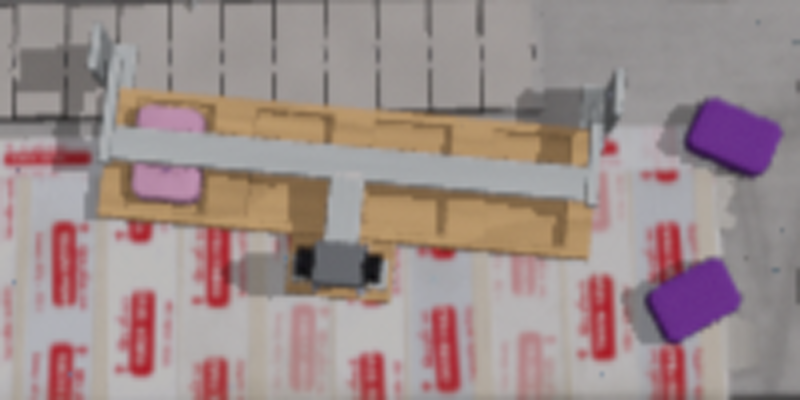

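View pics/top0l.png

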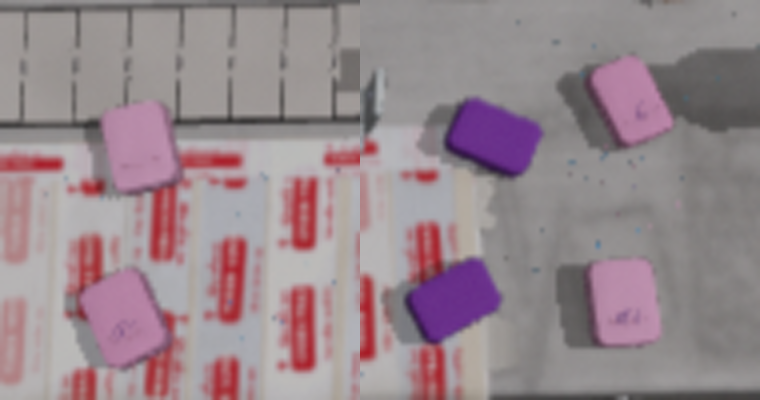

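Run:
```python
from h import *
d=cam('top'); 
c=lambda x,y:(190+x/4,180+y/4)
FL=onz(d,*c(99,215),14);FR=onz(d,*c(588,258),14);BL=onz(d,*c(119,89),14);BR=onz(d,*c(592,130),14)
print(FL,FR,BL,BR,np.linalg.norm(FL-FR),np.linalg.norm(FL-BL),np.linalg.norm(FR-BR),np.linalg.norm(BL-BR))
print('yaw',np.arctan2((FR-FL)[0],-(FR-FL)[1])*1, (FL+FR+BL+BR)/4)
print('buttons',onz(d,*c(303,264),50),onz(d,*c(373,270),50), 'head',onz(d,*c(338,262),61))
# pink & purple masks
hsv=cv2.cvtColor(d['img'],cv2.COLOR_BGR2HSV)
m=cv2.inRange(hsv,(145,40,120),(178,255,255))
n,l,s,ce=cv2.connectedComponentsWithStats(m)
for i in range(1,n):
    if s[i,4]>60 and s[i,0]<440:
        cnt=np.argwhere(l==i)[:,::-1].astype(np.float32)
        r=cv2.minAreaRect(cnt); print(s[i],r, onz(d,*ce[i],18)[:2])
```

```text
[505.98793784 165.16745602  14.        ] [ 468.60235178 -182.67938883   14.        ] [597.86683305 151.81019379  14.        ] [ 561.22621233 -189.32276877   14.        ] 349.85012436615693 92.844751274038 92.86180075770427 343.0950789954728
yaw -0.10706615564437351 [533.42083375 -13.75612695  14.        ]
buttons [463.64361513  18.36800751  50.        ] [458.57760448 -29.90166635  50.        ] head [463.20394371  -6.0775208   61.        ]
[363 149  24  28 577] ((374.61676025390625, 162.634521484375), (27.715103149414062, 21.80159568786621), 85.91438293457031) [ 707.16324839 -302.36486971]
[398 194  20  23 296] ((407.5000915527344, 204.50001525878906), (21.913463592529297, 13.86362075805664), 63.43495178222656) [ 579.81767161 -390.59539442]
[135 205  37  41 671] ((154.1000213623047, 222.2000274658203), (41.59086227416992, 32.199378967285156), 63.43495178222656) [541.73634989 350.61624295]
[224 206  18   7  92] ((232.53659057617188, 209.1707305908203), (17.22732162475586, 5.52157735824585), 6.34019136428833) [575.57719103 115.41046649]
[191 216  22   6 110] ((201.5, 218.5), (5.0, 21.0)
[... 1156 characters left out ...]
16734]
[334 250  10  21 153] ((338.5, 260.0), (20.0, 9.0), 90.0) [ 423.36493942 -186.32443276]
[219 252  10  23 180] ((223.5, 263.0), (22.0, 9.0), 90.0) [421.42047865 136.77988938]
[110 255   6  21 100] ((112.5, 265.0), (20.0, 5.0), 90.0) [420.34621371 450.61171778]
[295 256  11  23 190] ((300.0, 267.0), (22.0, 10.0), 90.0) [406.66833679 -76.4799968 ]
[201 265  11  18 130] ((206.0, 273.5), (17.0, 10.0), 90.0) [395.12998718 187.70196624]
[352 266  10  14 103] ((356.5, 272.5), (13.0, 9.0), 90.0) [ 390.41413066 -234.5143875 ]
[160 269  10  15 103] ((164.5, 276.0), (14.0, 9.0), 90.0) [391.57803739 303.15024688]
[277 268  10  12  72] ((281.5, 273.5), (11.0, 9.0), 90.0) [393.02442678 -25.75424499]
```

Run:
```python
from h import *
robot.move_ptp([540,-14,260],[np.pi,0,np.pi-0.107])
print(robot.current_qpos(),robot.current_t())
d=cam('wrist','w1.png'); print(d['eye'],d['orientation'])
```

```text
[-2.31246547e-01  2.16222790e-01  1.48920879e+00  3.22006183e-04
  1.43628257e+00 -1.69597463e+00] 2.3583
[468.32262729  -5.93341389 426.12904847] [ 2.87988021e+00 -1.34210046e-03  1.46306873e+00]
```

View pics/w1.png

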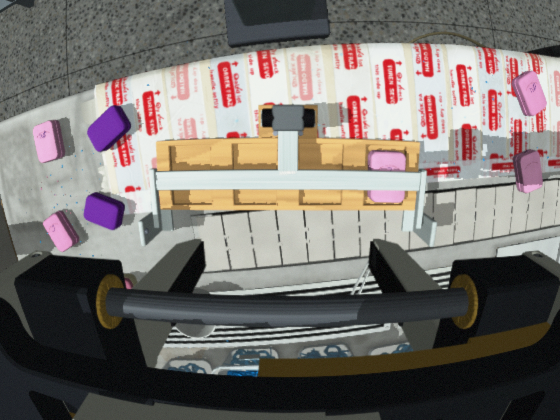

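Run:
```python
from h import *
i=cv2.imread('pics/w1.png'); cv2.imwrite('pics/w1c.png',cv2.resize(i[95:220,145:445],None,fx=2.66,fy=2.66,interpolation=cv2.INTER_CUBIC))
cv2.imwrite('pics/w1d.png',cv2.resize(i[95:145,240:340],None,fx=8,fy=8,interpolation=cv2.INTER_CUBIC))
```

```text
(no output)
```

View pics/w1c.png

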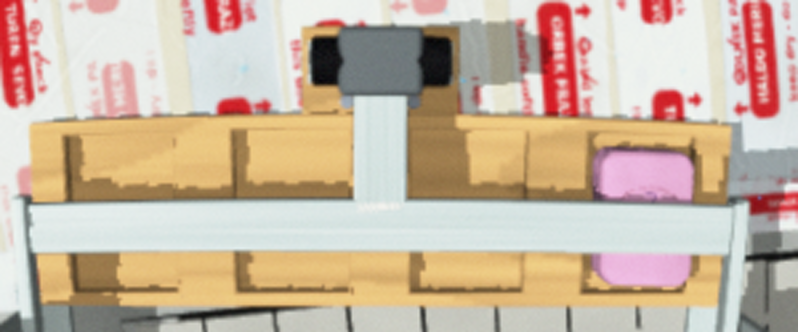

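View pics/w1d.png

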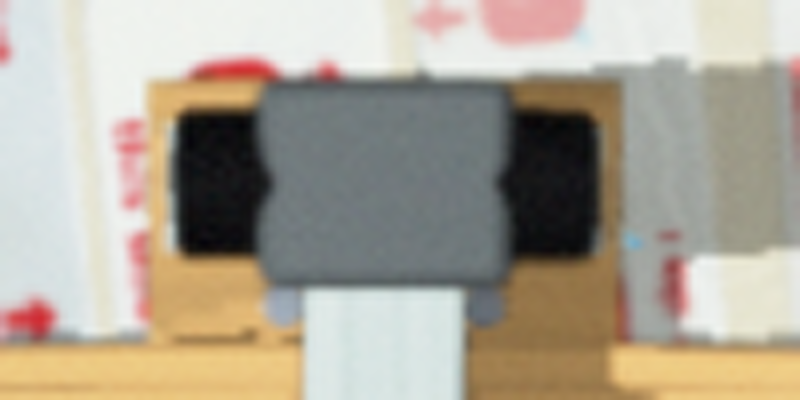

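Run:
```python
from h import *
d=cam('wrist')
P=lambda u,v,z:onz(d,u,v,z,True)
b=[P(262.3,117.8,50),P(314.8,117.8,50)]
m=(b[0]+b[1])/2;v=b[1]-b[0]
print(b,'mid',m,'len',np.linalg.norm(v),'yaw',np.arctan2(-v[0],v[1]))
h=P(240+385/8,95+180/8,61);print('head',h)
q=[P(156.7,141.2,14),P(419.8,142,14),P(160,209.7,14),P(414.9,208.9,14)]
print(np.round(q,1)); L=lambda a,b:np.linalg.norm(q[a]-q[b])
print(L(0,1),L(2,3),L(0,2),L(1,3))
for a,c in((0,1),(2,3)): v=q[c]-q[a];print('yaw',np.arctan2(-v[0],v[1]))
c=sum(q)/4;y=-0.107
print('c',c,'grip pred',c[:2]-72*np.array([np.cos(y),np.sin(y)]))
```

```text
[array([460.12796457, -32.40165736,  50.        ]), array([466.50518098,  27.35299129,  50.        ])] mid [463.31657278  -2.52433304  50.        ] len 60.093984091948606 yaw -0.10632091026345894
head [463.29071281  -3.09446605  61.        ]
[[ 469.1 -179.    14. ]
 [ 507.5  169.3   14. ]
 [ 562.7 -191.8   14. ]
 [ 599.5  159.6   14. ]]
350.4586699097961 353.2955469628232 94.42516914233147 92.5378109004669
yaw -0.10983250547904391
yaw -0.10457563491251153
c [534.70427086 -10.45132509  14.        ] grip pred [463.11604177  -2.76201719]
```

```bash
cat >> h.py <<'E'
C=np.array([534.8,-10.3]); YAW=-0.107; O=[np.pi,0,np.pi+YAW]
def W(x,y,z=0):
    c,s=np.cos(YAW),np.sin(YAW); return np.array([C[0]+c*x-s*y,C[1]+s*x+c*y,z])
def grip(th,g=16):
    r=np.hypot(130,12); a=np.arctan2(12,-130)-th
    w=W(58+r*np.cos(a),0,38+r*np.sin(a)); w[2]-=g; return w
def st(s=''):
    print(s,'t%.1f w%.1fmm'%(robot.current_t(),93*robot.current_gripper_width()),np.round(robot.current_tcp_pos(),1),'F',np.round(robot.current_contact_force(),1))
E
python3 - <<'E'
from h import *
for th in np.linspace(0,1.97,6): print(grip(th),robot.inverse_kinematics(grip(th),O))
p=grip(0)
robot.move_ptp(p+[0,0,80],O); robot.move_linear(p+[0,0,30]); robot.move_linear(p,speed=60,f_stop=8); st()
d=cam('wrist','w2.png')
E
```

```text
[463.21177091  -2.6106921   34.        ] [-0.24717337  0.32501251  1.96998224  0.          0.8465979  -1.7109697 ]
[477.69556264  -4.16639945  82.98562093] [-0.24279126  0.27259588  1.88679063  0.          0.98220614 -1.70658759]
[509.76691886  -7.61119109 122.62591643] [-0.23400789  0.27508845  1.76561593  0.          1.10088827 -1.69780421]
[554.51128338 -12.41719341 146.84647982] [-0.2235079   0.32492291  1.62735744  0.          1.18931231 -1.68730423]
[605.07211131 -17.84794339 151.93579612] [-0.21356552  0.4061439   1.49171435  0.          1.24373441 -1.67736184]
[653.70155349 -23.07124278 137.11398776] [-0.20549014  0.50160948  1.37671234  0.          1.26327083 -1.66928647]
 t4.3 w92.8mm [463.1  -2.6  33.8] F [-0.3 -0.2 -0.3]
```

View pics/w2.png

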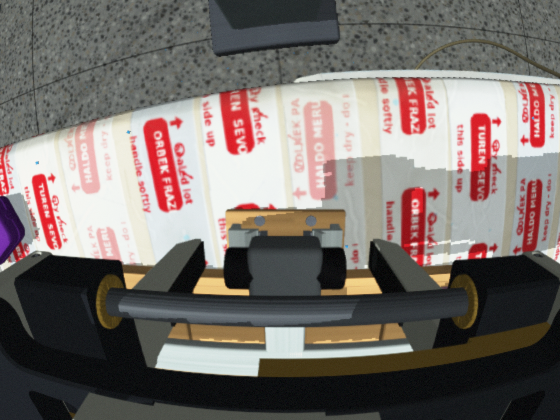

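The buttons (238,268 and 332,268) are centred between the fingers (195/380). Now I squeeze.

Run:
```python
from h import *
robot.move_gripper(0.3); robot.sleep(0.3); st('sq')
if 38<93*robot.current_gripper_width()<47:
    for th in np.linspace(0,0.4,4)[1:]:
        robot.move_linear(grip(th),speed=60); st('%.2f'%th)
cam('side','s2.png'); cam('wrist','w3.png')
```

```text
sq t5.5 w41.4mm [463.2  -3.5  34.1] F [-1.4 -4.1  0.4]
0.13 t5.9 w41.2mm [465.6  -3.7  51.1] F [-1.  -5.7 -1.5]
0.27 t6.4 w41.6mm [470.1  -4.3  67.5] F [-1.6 -5.5 -1.3]
0.40 t6.8 w41.0mm [476.9  -5.   83.3] F [-3.2 -4.9  0.3]
```

View pics/s2.png

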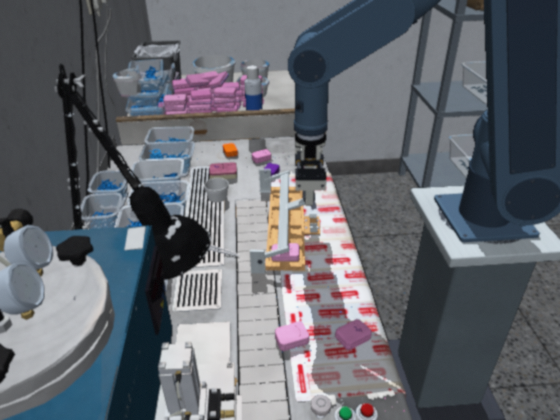

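View pics/w3.png

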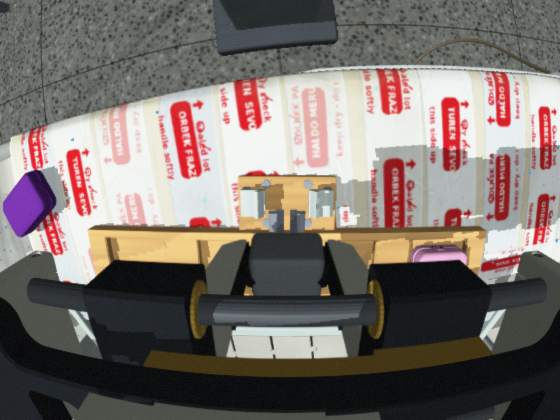

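Run:
```python
from h import *
for th in np.arange(0.5,1.99,0.11):
    w=93*robot.current_gripper_width()
    if not 38<w<47: print('lost',th); break
    robot.move_linear(grip(th),speed=70); st('%.2f'%th)
cam('side','s3.png'); cam('wrist','w4.png')
```

```text
0.50 t7.3 w41.4mm [483.3  -5.7  94.4] F [-4.1 -5.2  1.6]
0.61 t7.6 w41.5mm [491.6  -6.6 105.8] F [-4.  -5.   1.7]
0.72 t8.0 w41.3mm [501.5  -7.7 116.4] F [-5.1 -4.3  3.6]
0.83 t8.3 w41.3mm [512.3  -8.8 125.6] F [-5.3 -4.2  2.9]
0.94 t8.7 w41.9mm [524.4 -10.2 133.7] F [-3.2 -4.9  2.6]
1.05 t9.1 w41.4mm [537.5 -11.6 140.5] F [-2.9 -3.6  2. ]
1.16 t9.4 w41.0mm [551.  -13.1 145.8] F [-2.8 -4.1  2.2]
1.27 t9.8 w41.2mm [565.  -14.6 149.5] F [-1.6 -4.5  1.8]
1.38 t10.1 w41.2mm [579.3 -16.2 151.7] F [-1.4 -4.7  1.6]
1.49 t10.5 w41.2mm [593.7 -17.7 152.4] F [-1.3 -4.8  2.4]
1.60 t10.8 w62.7mm [608.3 -18.8 151.6] F [-0.1  0.5 -0.3]
lost 1.71
```

View pics/s3.png

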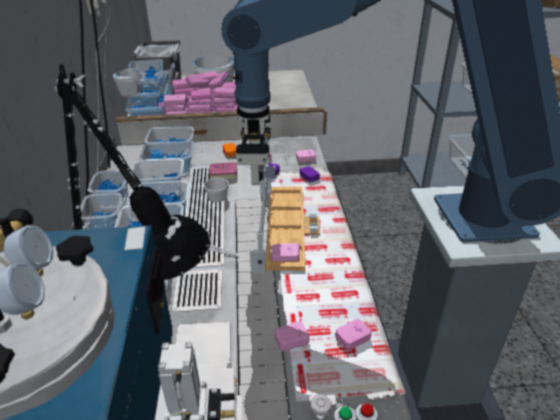

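View pics/w4.png

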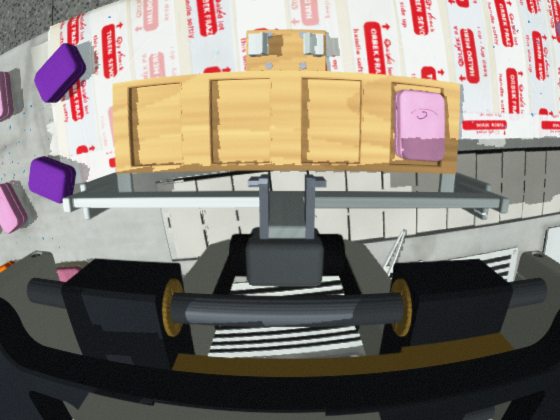

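The grip slackened near 1.55 rad, and the keeper stayed put with its head still between the fingers. I'll regrip and continue.

Run:
```python
from h import *
st(); robot.move_gripper(0.3); robot.sleep(0.2); st('re')
for th in list(np.arange(1.66,1.98,0.08))+[1.98]:
    w=93*robot.current_gripper_width()
    if not 38<w<47: print('lost',th); break
    robot.move_linear(grip(th),speed=70); st('%.2f'%th)
robot.sleep(0.3);st()
cam('side','s4.png'); cam('wrist','w5.png')
```

```text
t10.9 w56.3mm [608.4 -18.  151.6] F [-0.1 -0.2  0.3]
re t11.5 w41.4mm [608.3 -19.3 151.6] F [-0.3 -5.5 -0.6]
1.66 t11.7 w41.3mm [615.1 -20.1 150.5] F [-2.3 -4.6  3.7]
1.74 t12.0 w41.5mm [625.8 -21.2 148.2] F [-1.  -6.   1.3]
1.82 t12.3 w41.5mm [636.2 -22.3 145.2] F [ 0.  -5.7  1. ]
1.90 t12.6 w41.3mm [646.1 -23.4 141.4] F [ 1.2 -6.4  1. ]
1.98 t12.9 w41.1mm [655.9 -24.4 136.8] F [ 3.  -6.   0.4]
1.98 t13.2 w41.3mm [655.8 -24.5 136.9] F [ 2.2 -5.2  0.3]
 t13.5 w41.4mm [655.8 -24.4 136.9] F [ 2.3 -5.6  0. ]
```

View pics/w5.png

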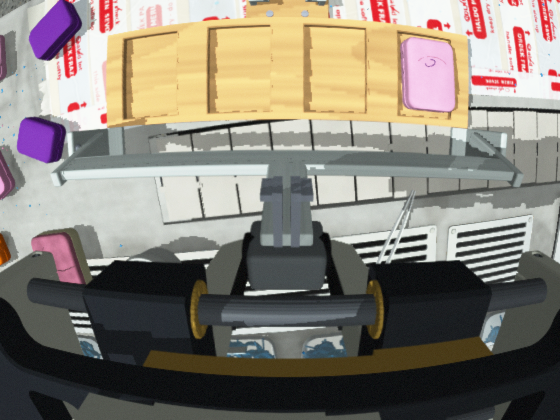

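Run:
```python
from h import *
for th in (2.02,2.06):
    print(robot.move_linear(grip(th),speed=40,f_stop=14)); st(th)
    if abs(robot.current_contact_force()[0])>12: break
robot.move_gripper(1.0); robot.sleep(0.3); st('open')
p=np.array(robot.current_tcp_pos()); robot.move_linear(p+[0,0,90],speed=120); st()
# view from nearer the robot
robot.move_ptp(W(10,0,300),O); cam('wrist','w6.png'); cam('side','s6.png'); cam('top','t6.png')
```

```text
False
2.02 t13.8 w40.9mm [660.1 -24.9 134.4] F [ 1.1 -5.6  2.8]
True
2.06 t14.1 w41.3mm [660.9 -25.2 133.5] F [-3.5 -0.5  8.8]
open t15.3 w93.3mm [661.3 -26.  132.2] F [ 0.7 -1.  -0.4]
 t16.2 w93.4mm [660.8 -25.9 221.3] F [0.4 1.  0.4]
```

View pics/w6.png

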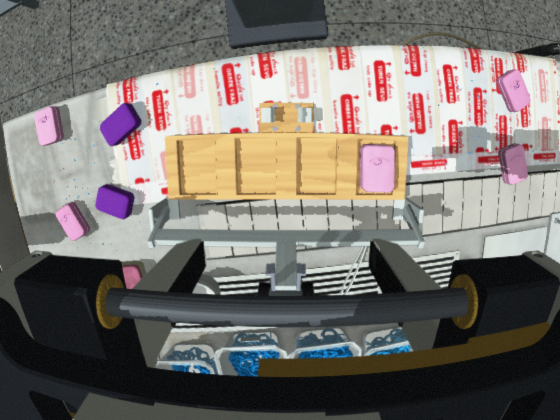

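View pics/s6.png

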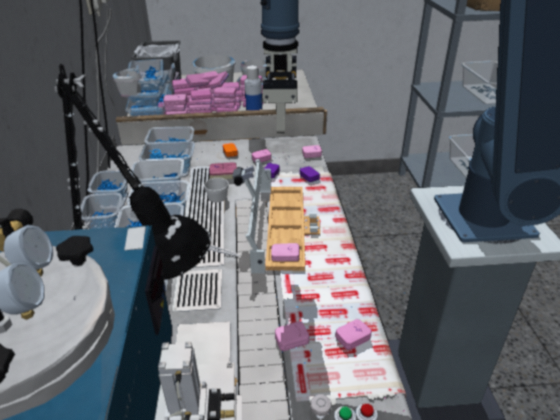

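Run:
```python
from h import *
d=cam('side'); t=cam('top')
for th in (1.6,1.75,1.9,1.95): 
    p=grip(th,0); print(th,proj(d,p),proj(t,p))
i=d['img'];cv2.imwrite('pics/s7c.png',cv2.resize(i[150:280,190:340],None,fx=4,fy=4,interpolation=cv2.INTER_CUBIC))
i=t['img'];cv2.imwrite('pics/t7c.png',cv2.resize(i[150:270,190:390],None,fx=4,fy=4,interpolation=cv2.INTER_CUBIC))
```

```text
1.6 (np.float64(255.7413841505737), np.float64(172.08356658294807)) (np.float64(277.39807728794943), np.float64(184.30213597787545))
1.75 (np.float64(248.091945717313), np.float64(173.4242956262067)) (np.float64(278.1066220952149), np.float64(177.53269415878339))
1.9 (np.float64(240.86347772117978), np.float64(175.73234253697836)) (np.float64(278.7959720215047), np.float64(171.4405155511179))
1.95 (np.float64(238.58001905493313), np.float64(176.70503446006504)) (np.float64(279.01814674957217), np.float64(169.58815052213782))
```

View pics/s7c.png

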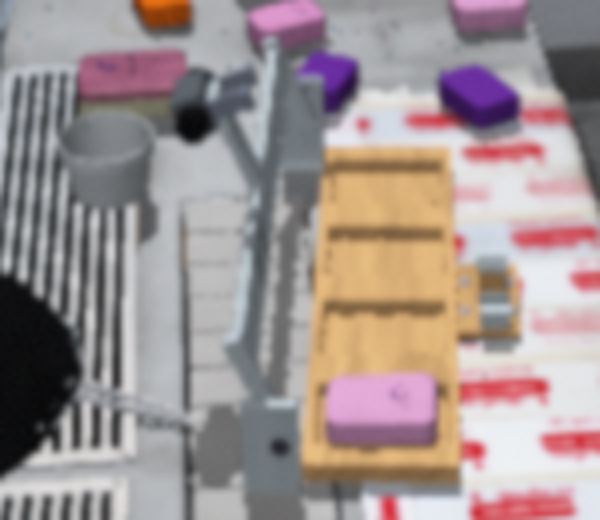

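View pics/t7c.png

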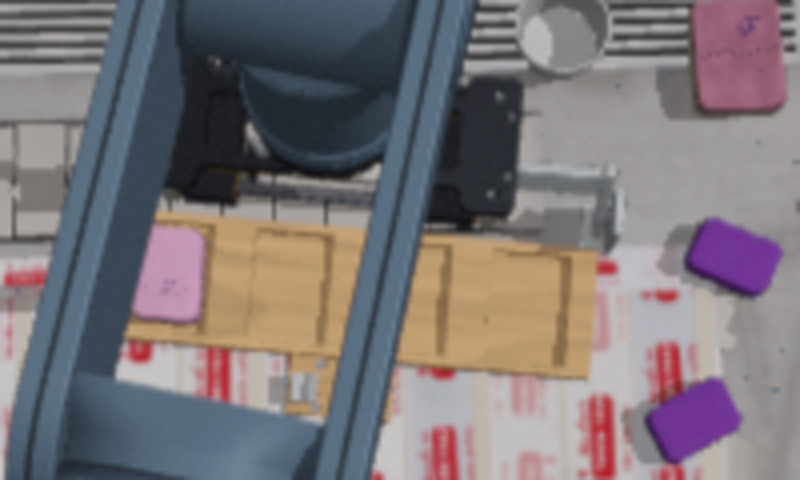

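```bash
cat >> h.py <<'E'
def pinks(d,fish=True,z=21,fn=None,lim=None):
    hsv=cv2.cvtColor(d['img'],cv2.COLOR_BGR2HSV)
    m=cv2.inRange(hsv,(148,45,110),(172,170,255))
    m=cv2.morphologyEx(m,cv2.MORPH_OPEN,np.ones((5,5),np.uint8))
    m=cv2.morphologyEx(m,cv2.MORPH_CLOSE,np.ones((7,7),np.uint8))
    out=[]
    cs,_=cv2.findContours(m,cv2.RETR_EXTERNAL,cv2.CHAIN_APPROX_NONE)
    for c in cs:
        if cv2.contourArea(c)<250: continue
        P=np.array([onz(d,u,v,z,fish)[:2] for u,v in c[:,0]],np.float32)
        (cx,cy),(w,h),_=cv2.minAreaRect(P)
        b=cv2.boxPoints(cv2.minAreaRect(P)); e=[b[1]-b[0],b[2]-b[1]]; e=max(e,key=np.linalg.norm)
        a=np.arctan2(e[1],e[0]); a=(a+np.pi/2)%np.pi-np.pi/2
        M=c[:,0].mean(0)
        out.append((cx,cy,max(w,h),min(w,h),a,M[0],M[1]))
    return out
E
python3 - <<'E'
from h import *
for n,(x,y) in {'R1':(434,-375),'R2':(580,-390)}.items():
    robot.move_ptp([x+72,y-8,220],O); d=cam('wrist','h%s.png'%n)
    print(n,robot.current_t()); 
    for o in pinks(d): print(np.round(o,2))
E
```

```text
R1 18.5667
[ 729.95 -298.79   64.18   40.18    1.52  361.08  334.39]
[ 5.7678e+02 -3.8948e+02  6.5610e+01  4.2400e+01  4.1000e-01  2.8659e+02
  2.4179e+02]
[ 4.1415e+02 -3.8419e+02  4.5850e+01  1.2370e+01  8.0000e-02  2.7635e+02
  1.0310e+02]
R2 19.2583
[ 686.17 -765.82  297.64   90.75   -1.52   56.83  238.3 ]
[ 7.0542e+02 -2.9890e+02  8.4740e+01  6.5650e+01  2.0000e-02  3.7050e+02
  2.1941e+02]
[ 5.7920e+02 -3.8668e+02  6.0810e+01  3.7270e+01  4.0000e-01  2.8837e+02
  1.2189e+02]
```

View pics/hR1.png

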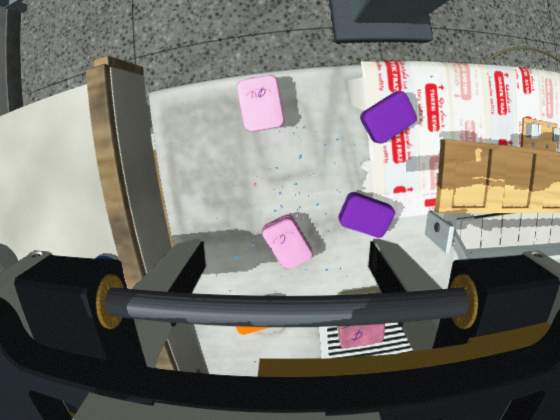

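View pics/hR2.png

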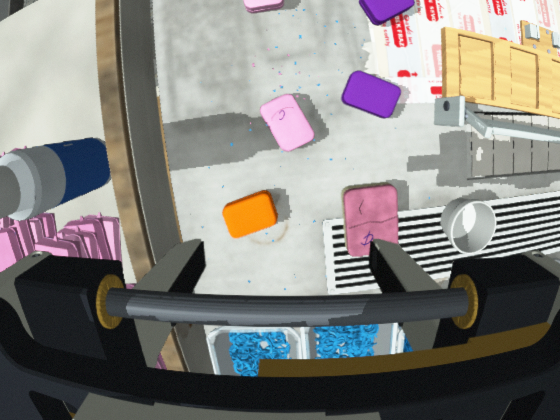

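```bash
sed -i 's/(148,45,110),(172,170,255)/(145,28,110),(174,170,255)/' h.py
python3 - <<'E'
from h import *
d=cam('wrist')
i=d['img']; print(cv2.cvtColor(i,cv2.COLOR_BGR2HSV)[105:140:6,288])
for o in pinks(d): print(np.round(o,2))
E
```

```text
[[157  54 247]
 [157  51 248]
 [157  50 248]
 [156  48 249]
 [157  50 249]
 [156  50 249]]
[ 686.2  -766.5   299.94   89.4    -1.52   57.09  238.66]
[ 7.0610e+02 -2.9887e+02  8.5980e+01  6.5700e+01  3.0000e-02  3.7090e+02
  2.1995e+02]
[ 5.8006e+02 -3.8900e+02  6.2130e+01  4.2460e+01  4.2000e-01  2.8719e+02
  1.2255e+02]
[ 440.34 -401.17   44.39   15.7     1.43  263.49    4.82]
```

```bash
cat >> h.py <<'E'
def pick(x,y,a,zt=12):
    q=None
    cands=[]
    for yaw in (a+np.pi,a):
        o=[np.pi,0,yaw]; s=robot.inverse_kinematics([x,y,150],o)
        if s is not None: cands.append((abs(np.array(s)-robot.current_qpos()).max(),yaw,o,s))
    cands.sort(key=lambda c:c[0]); _,yaw,o,s=cands[0]; print('yaw',yaw,'q6',s[5])
    robot.move_gripper(0.85); robot.move_ptp([x,y,150],o); robot.move_linear([x,y,45],speed=200)
    hit=robot.move_linear([x,y,zt],speed=60,f_stop=6); st('hit %s'%hit)
    if hit: return None
    robot.move_gripper(0.2); robot.sleep(0.2); st('grip')
    robot.move_linear([x,y,150],speed=150); st('up')
    return yaw
def place(yaw,yp,zt=19,dx=0):
    best=min((YAW+np.pi*k for k in (-1,0,1,2)),key=lambda v:abs(v-yaw)); o=[np.pi,0,best]
    t=W(dx,yp,150); robot.move_ptp(t,o); st('over')
    w=93*robot.current_gripper_width()
    if not 38<w<52: print('LOST'); return False
    t[2]=45; robot.move_linear(t,speed=150); t[2]=zt; hit=robot.move_linear(t,speed=40,f_stop=6); st('down %s'%hit)
    return hit
def release():
    w=robot.current_gripper_width(); robot.move_gripper(min(w+0.17,0.72)); robot.sleep(.2)
    p=np.array(robot.current_tcp_pos()); p[2]=150; robot.move_linear(p,speed=120); st('rel')
E
python3 - <<'E'
from h import *
y=pick(580,-389,0.42); print(y)
cam('wrist','p1.png')
E
```

```text
yaw 3.561592653589793 q6 -2.7409072560958436
hit False t21.8 w79.1mm [ 580.  -389.    11.8] F [-0.5  0.5  0. ]
grip t22.7 w43.3mm [ 580.1 -389.    12.1] F [ 0.2 -0.5  0.9]
up t23.7 w43.2mm [ 579.4 -388.5  148.7] F [ 0.1 -0.  -1.7]
3.561592653589793
```

View pics/p1.png

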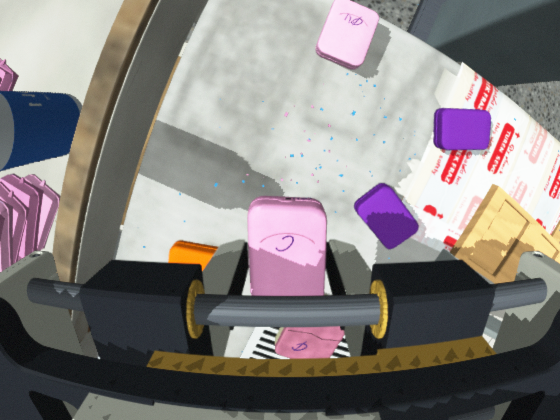

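Run:
```python
from h import *
hit=place(np.pi+.42,-129); 
if not hit: pass
release(); robot.move_ptp(W(0,-129,220)+np.array([60,0,0]),O); d=cam('wrist','q1.png')
for o in pinks(d): print(np.round(o,2))
print(W(0,-129),W(0,129))
```

```text
over t24.8 w43.4mm [ 521.6 -139.4  150. ] F [-0.4 -0.4 -0.9]
down True t26.2 w42.6mm [ 520.6 -138.3   19.8] F [-1.3 -0.5  4.2]
rel t28.2 w58.3mm [ 519.5 -137.8  149.2] F [ 0.4  0.1 -0.2]
[ 5.4931e+02  1.1579e+02  6.7660e+01  5.7190e+01 -6.0000e-02  4.8335e+02
  1.4159e+02]
[ 5.2083e+02 -1.3870e+02  6.1020e+01  4.1200e+01 -1.0000e-01  2.8097e+02
  1.3259e+02]
[ 4.1194e+02 -3.9929e+02  6.4700e+01  4.6820e+01  6.0000e-02  7.2050e+01
  8.2570e+01]
[ 521.02332335 -138.56224378    0.        ] [548.57667665 117.96224378   0.        ]
```

View pics/q1.png

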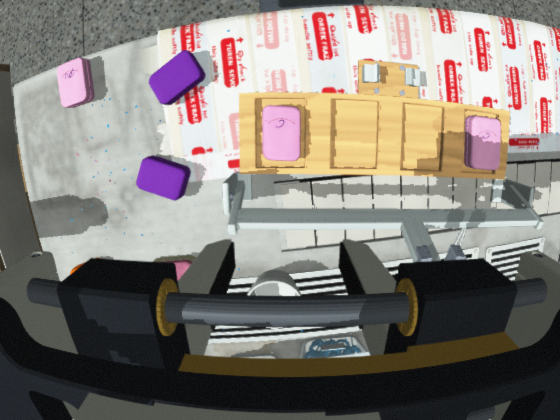

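The first mould lies flat in pocket 4, centred at px (281,133). Next is R1.

Run:
```python
from h import *
robot.move_ptp([430+65,-385-8,220],O); d=cam('wrist','hR1b.png')
for o in pinks(d): print(np.round(o,2))
```

```text
[ 7.2334e+02 -3.1654e+02  5.3450e+01  2.9750e+01  4.0000e-02  3.5518e+02
  3.3953e+02]
[ 5.2092e+02 -1.3982e+02  6.2450e+01  5.3380e+01 -1.1000e-01  4.8132e+02
  1.8754e+02]
[ 4.1000e+02 -3.9708e+02  6.0070e+01  3.7120e+01  7.0000e-02  2.7468e+02
  1.1211e+02]
```

View pics/hR1b.png

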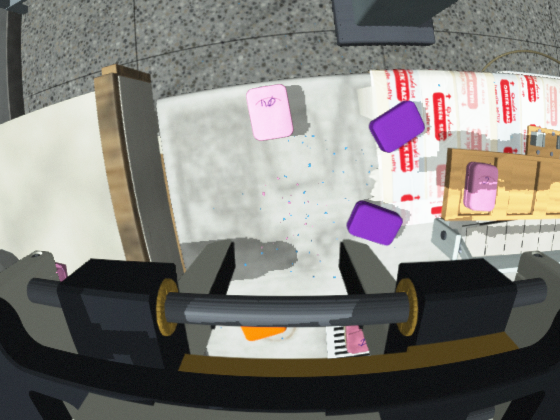

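```bash
sed -i 's/(145,28,110),(174,170,255)/(142,14,110),(174,170,255)/' h.py
python3 - <<'E'
from h import *
d=cam('wrist')
for o in pinks(d): print(np.round(o,2))
r=[o for o in pinks(d) if abs(o[0]-411)<25 and abs(o[1]+398)<25][0]
x,y,a=r[0],r[1],r[4]
if 58<r[2]<70 and 41<r[3]<51:
    yaw=pick(x,y,a); cam('wrist','p2.png')
E
```

```text
[ 7.2422e+02 -3.1567e+02  5.2570e+01  3.1320e+01 -1.0000e-02  3.5496e+02
  3.3955e+02]
[ 5.2102e+02 -1.3947e+02  6.2650e+01  5.2930e+01 -1.1000e-01  4.8128e+02
  1.8756e+02]
[ 4.1007e+02 -4.0153e+02  6.1310e+01  4.6510e+01  7.0000e-02  2.6943e+02
  1.1173e+02]
yaw 3.2070632 q6 -2.6054199265110713
hit False t32.3 w78.8mm [ 410.1 -401.5   11.8] F [ 0.2  0.2 -0.7]
grip t33.1 w46.4mm [ 410.1 -401.6   12.2] F [-0.3  0.7  1.6]
up t34.2 w46.4mm [ 409.6 -400.9  148.9] F [-0.3  0.6 -1.4]
```

View pics/p2.png

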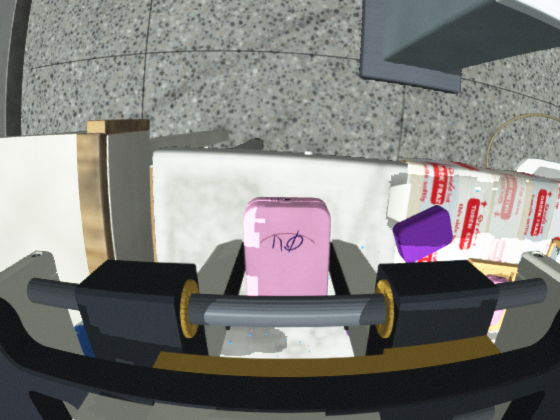

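Run:
```python
from h import *
place(3.207,-43); release()
robot.move_ptp(W(0,-43,220)+np.array([60,0,0]),O); d=cam('wrist','q2.png')
for o in pinks(d): print(np.round(o,2))
print(W(0,-43))
robot.move_ptp([490+72,362-8,220],O); d=cam('wrist','hL.png')
for o in pinks(d): print(np.round(o,2))
```

```text
over t35.6 w46.1mm [530.3 -53.9 149.9] F [-0.3  0.7 -1. ]
down True t37.1 w46.1mm [529.7 -52.8  19.9] F [-1.1 -0.4  4.7]
rel t39.0 w62.2mm [528.6 -52.5 149.2] F [-0.4  0.2  0.3]
[ 5.4921e+02  1.1655e+02  6.7190e+01  5.2490e+01 -7.0000e-02  4.2440e+02
  1.3767e+02]
[ 5.2043e+02 -1.3889e+02  6.1390e+01  4.2570e+01 -1.3000e-01  2.0502e+02
  1.3389e+02]
[ 5.2941e+02 -5.3180e+01  5.9760e+01  4.5870e+01 -1.1000e-01  2.8072e+02
  1.3237e+02]
[ 4.3710e+02  3.4447e+02  7.2120e+01  3.7150e+01 -1.8000e-01  5.5375e+02
  5.9970e+01]
[530.20777445 -53.05408126   0.        ]
[ 5.2910e+02 -5.8570e+01  6.1850e+01  4.7250e+01 -9.0000e-02  1.6030e+01
  1.9841e+02]
[ 5.4855e+02  1.1502e+02  6.7830e+01  4.8430e+01 -8.0000e-02  1.0364e+02
  1.9695e+02]
[5.5892e+02 3.6811e+02 6.4300e+01 4.6350e+01 2.4000e-01 2.9983e+02
 1.8049e+02]
[4.3739e+02 3.7437e+02 6.3950e+01 4.6730e+01 4.3000e-01 2.9380e+02
 7.4240e+01]
```

View pics/q2.png

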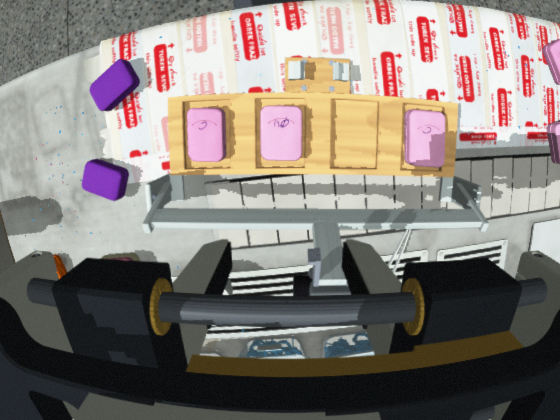

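View pics/hL.png

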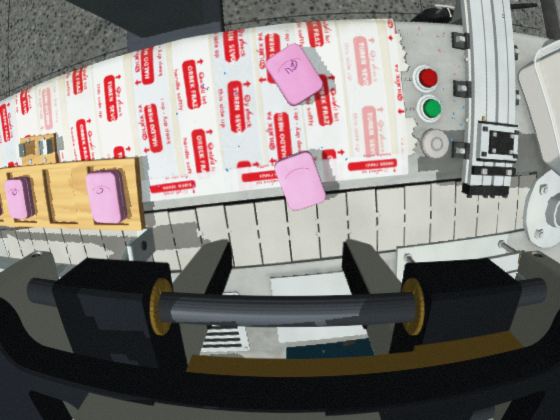

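Pockets 3 and 4 are filled. The last one to pick is the left-hand pink block at px (294,74), 64 x 47 mm, which fits the spare description.

Run:
```python
from h import *
yaw=pick(437.4,374.4,0.43); cam('wrist','p3.png')
```

```text
yaw 3.5715926535897933 q6 -1.4864992030439823
hit False t43.6 w79.0mm [437.4 374.4  11.8] F [-0.5 -0.1  0.7]
grip t44.5 w46.7mm [437.5 374.5  12.2] F [ 0.1 -0.2  1.5]
up t45.5 w46.5mm [436.8 374.  148.9] F [-0.4  0.1 -0.8]
```

View pics/p3.png

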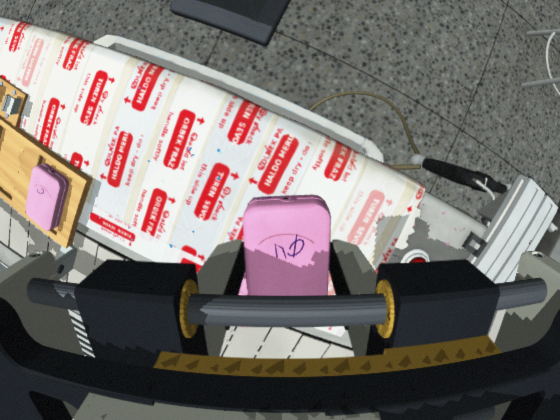

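Run:
```python
from h import *
place(3.5716,43); release()
robot.move_ptp(W(0,0,230)+np.array([60,0,0]),O); robot.move_gripper(1.0); d=cam('wrist','q3.png')
for o in pinks(d): print(np.round(o,2))
for y in(129,43,-43,-129):print(W(0,y))
s=cam('side'); cv2.imwrite('pics/s8c.png',cv2.resize(s['img'][150:280,190:340],None,fx=4,fy=4,interpolation=cv2.INTER_CUBIC))
```

```text
over t46.9 w46.3mm [539.3  33.4 149.9] F [-0.4  1.1 -0.6]
down True t48.5 w46.5mm [538.6  32.5  18.1] F [-0.1 -0.8  4.3]
rel t50.4 w62.1mm [537.3  32.7 149.2] F [0.3 0.2 0.5]
[5.6017e+02 3.6122e+02 6.6400e+01 6.3290e+01 2.5000e-01 5.4023e+02
 1.3636e+02]
[ 5.1984e+02 -1.3952e+02  6.0840e+01  4.1980e+01 -1.1000e-01  1.7264e+02
  1.3540e+02]
[ 5.4899e+02  1.1664e+02  6.6120e+01  5.1760e+01 -7.0000e-02  3.8867e+02
  1.3538e+02]
[ 5.2916e+02 -5.3170e+01  5.9580e+01  4.5800e+01 -1.3000e-01  2.4351e+02
  1.3252e+02]
[ 5.3761e+02  3.2900e+01  6.1740e+01  4.5460e+01 -1.0000e-01  3.1848e+02
  1.3159e+02]
[548.57667665 117.96224378   0.        ]
[539.39222555  32.45408126   0.        ]
[530.20777445 -53.05408126   0.        ]
[ 521.02332335 -138.56224378    0.        ]
```

View pics/q3.png

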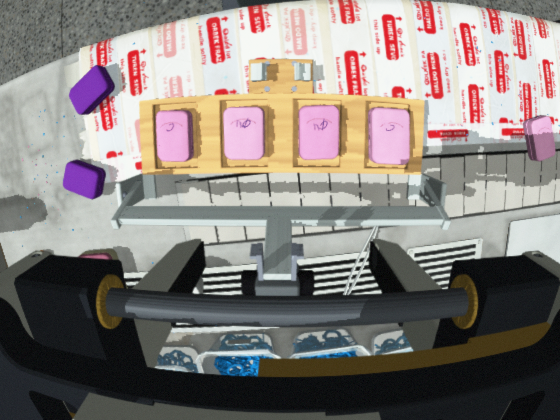

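View pics/s8c.png

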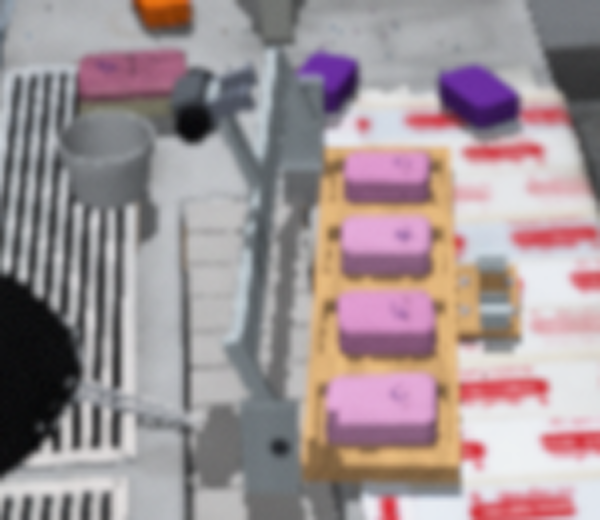

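Run:
```python
from h import *
p=grip(1.95)
robot.move_ptp(p+[0,0,90],O); print(robot.move_linear(p,speed=80,f_stop=8)); st('at')
robot.move_gripper(0.3); robot.sleep(.3); st('sq')
for th in np.arange(1.85,0.54,-0.1):
    w=93*robot.current_gripper_width()
    if not 38<w<47: print('lost',th); break
    robot.move_linear(grip(th),speed=70); st('%.2f'%th)
cam('wrist','c1.png')
```

```text
False
at t53.4 w92.9mm [651.9 -22.9 139. ] F [-0.5  0.2  0. ]
sq t54.5 w41.2mm [651.3 -24.  138.4] F [-1.6 -5.1  0.7]
1.85 t54.8 w41.3mm [640.  -22.7 143.8] F [ 0.2 -4.4 -1.2]
1.75 t55.2 w41.2mm [627.6 -21.4 148.2] F [-0.4 -5.5 -0.6]
1.65 t55.5 w41.2mm [615.  -20.  151.2] F [ 0.4 -5.6  0.4]
1.55 t55.8 w41.5mm [602.2 -18.6 152.9] F [-0.6 -5.5  0.9]
1.45 t56.2 w41.2mm [589.4 -17.2 153.3] F [-0.9 -5.1  1.4]
1.35 t56.5 w41.8mm [576.5 -15.9 152.4] F [-0.6 -5.7  1.5]
1.25 t56.8 w41.4mm [563.7 -14.5 150.1] F [-0.8 -5.4  2.8]
1.15 t57.2 w41.3mm [551.1 -13.1 146.5] F [-1.4 -5.   3.5]
1.05 t57.5 w41.4mm [538.7 -11.7 141.4] F [-1.1 -5.6  3.7]
0.95 t57.8 w41.3mm [527.1 -10.5 135.3] F [-2.3 -5.7  2.5]
0.85 t58.2 w41.4mm [516.1  -9.3 127.9] F [-1.9 -5.8  1.4]
0.75 t58.5 w41.6mm [506.   -8.2 119.6] F [-1.5 -5.4  0.2]
0.65 t58.8 w41.5mm [496.8  -7.2 110.3] F [-0.2 -6.5 -0.2]
0.55 t59.2 w41.3mm [488.6  -6.3 100.2] F [-0.1 -5.7 -0. ]
```

View pics/c1.png

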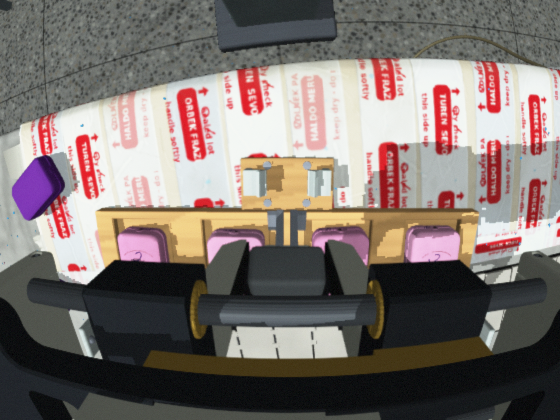

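Run:
```python
from h import *
for th in (0.45,.35,.25,.15,.06):
    w=93*robot.current_gripper_width()
    if not 38<w<47: print('lost',th); break
    robot.move_linear(grip(th),speed=60); st('%.2f'%th)
print(robot.move_linear(grip(0)-[0,0,2],speed=25,f_stop=10)); st('0')
robot.move_gripper(1.0); robot.sleep(.3); st('open')
p=np.array(robot.current_tcp_pos()); robot.move_linear([p[0],p[1],130],speed=120)
robot.move_ptp(W(0,0,250),O); cam('wrist','c2.png'); cam('side','s9.png')
i=cv2.imread('pics/c2.png'); cv2.imwrite('pics/c2d.png',cv2.resize(i[80:220,190:390],None,fx=4,fy=4,interpolation=cv2.INTER_CUBIC))
```

```text
0.45 t59.6 w41.4mm [481.3  -5.5  89.4] F [-2.3 -6.4 -0.5]
0.35 t60.0 w41.3mm [475.2  -4.8  77.8] F [-1.6 -5.6 -0.1]
0.25 t60.3 w41.0mm [470.1  -4.2  65.7] F [-1.1 -5.9  0.3]
0.15 t60.7 w41.4mm [466.3  -3.8  53.2] F [-1.2 -6.7 -1.5]
0.06 t61.0 w41.4mm [463.9  -3.6  41.6] F [-2.  -6.7 -0.6]
False
0 t61.6 w41.3mm [462.7  -3.4  31.9] F [-3.9 -6.9  1. ]
open t62.8 w92.9mm [463.2  -2.6  32. ] F [ 0.6 -0.1 -0.7]
```

View pics/c2d.png

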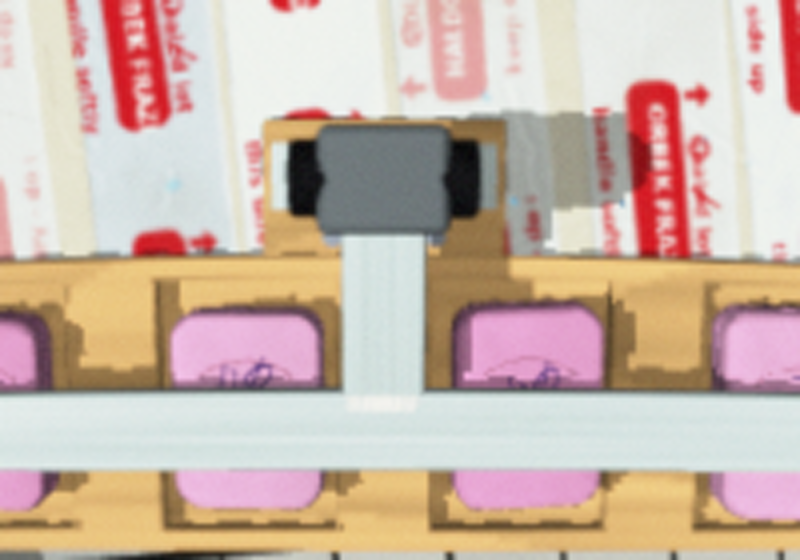

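The buttons are only about 53 mm apart (px 286–480 against a 134 px head), so the hooks are still riding on the lips. I'll press the head down with closed fingers to snap it shut.

Run:
```python
from h import *
robot.move_gripper(0.0); p=grip(0,0)
robot.move_ptp([p[0],p[1]-.5,110],O); robot.move_linear([p[0],p[1]-.5,72],speed=80)
print(robot.move_linear([p[0],p[1]-.5,50],speed=15,f_stop=13)); st('press'); robot.sleep(0.3); st()
robot.move_linear([p[0],p[1],130],speed=100)
robot.move_ptp(W(0,0,250),O); robot.sleep(.2); cam('wrist','c3.png')
i=cv2.imread('pics/c3.png'); cv2.imwrite('pics/c3d.png',cv2.resize(i[80:220,190:390],None,fx=4,fy=4,interpolation=cv2.INTER_CUBIC))
```

```text
True
press t68.1 w0.8mm [462.8  -3.1  61.1] F [-2.2  0.   7.5]
 t68.4 w0.4mm [462.8  -3.   61.1] F [-1.8 -0.8  7.9]
```

View pics/c3d.png

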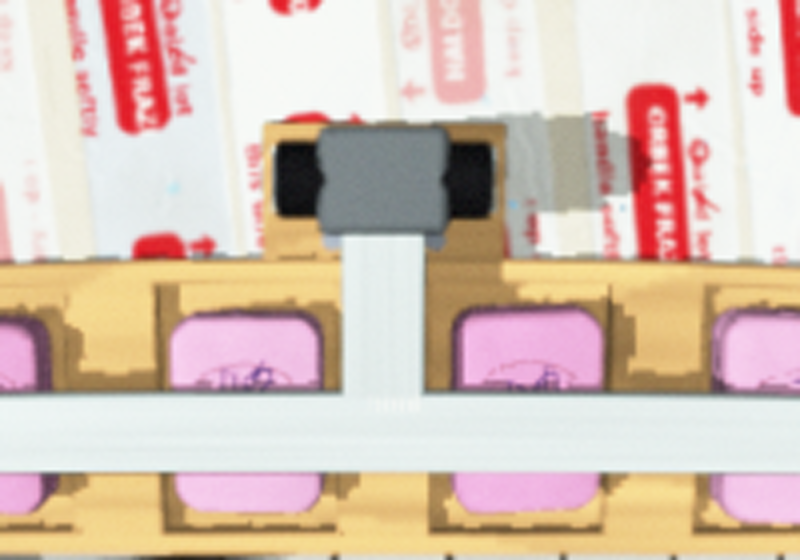

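Run:
```python
from h import *
d=cam('wrist')
a=onz(d,258.5,125,50,True);b=onz(d,313.5,125,50,True);print(a,b,np.linalg.norm(a-b))
robot.move_ptp(W(-60,0,330),O); d=cam('wrist','f.png'); cam('side','sf.png')
for o in pinks(d): print(np.round(o,2))
```

```text
[460.83329868 -33.49663657  50.        ] [467.48725235  27.32077574  50.        ] 61.1803296798506
[ 733.17 -302.11   61.75   28.68   -1.55  146.03  325.26]
[ 501.5  -137.16   41.01   23.88    1.45  202.51  198.32]
[510.39 -51.28  45.82  24.86   1.46 258.52 197.74]
[528.63 118.19  49.78  28.32   1.46 369.05 197.64]
[519.76  34.62  45.77  27.87   1.46 315.01 197.67]
[5.5844e+02 3.6284e+02 6.8990e+01 5.9170e+01 2.2000e-01 4.9793e+02
 1.9914e+02]
```

View pics/f.png

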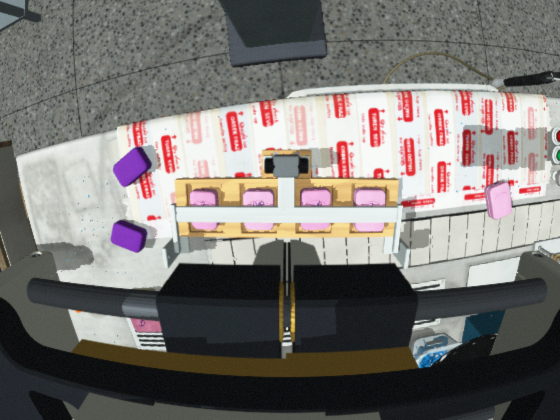

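View pics/sf.png

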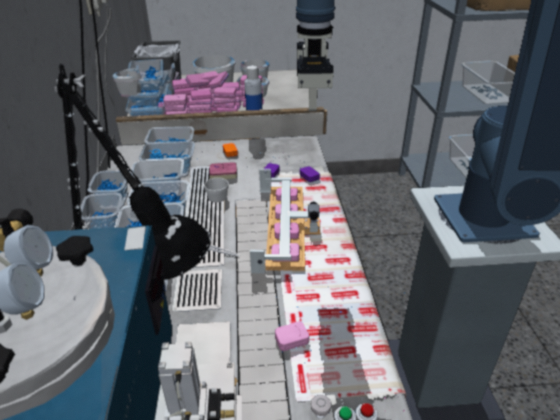

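The keeper is down, both buttons are out (61 mm apart), all four moulds are in their pockets, and the arm is clear. Handing in.

```bash
python3 -c "
from h import *
st(); robot.hand_in()"
```

```text
t70.8 w0.7mm [474.9  -3.9 328.8] F [-0.1  0.5 -0.3]
the job is handed in; nothing more can be done
```

The job is done and handed in at about 71 s. I freed the keeper and swung it back until it seated, then laid spares in pockets 4, 3 and 2; pocket 1 already held its mould. I then swung the keeper down again.

- **Moulds:** before closing, the wrist camera put the three spares and the mould in pocket 1 within about 2 mm of their pocket centres, all looking flat. After closing I could only see that all four were still in their pockets.
- **Latch:** the button faces measured about 61 mm apart (60 mm is fully out). The keeper looks fully down, but I could not read its angle directly.
- **Open position:** the side view put the latch head where an angle of about 1.95 rad should be. It stayed there by itself while I placed the moulds.
- **Bystanders:** the pot, opened mould half and tweezers were not touched and showed no visible movement, though I did not measure their positions.

Two things went wrong on the way and were mended:
- **Grip slackened:** this happened near 1.55 rad while opening. The keeper stayed where it was, and I regripped.
- **Latch did not catch at first:** after the first close the buttons were only about 53 mm apart, so the hooks had not caught. Pressing the head down with about 8 N snapped the latch shut.

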